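# Set the bead loom on its kickstand and hold it upright for warping

### The job

Get the empty bead loom ready to be warped: while it still leans on the drawer cabinet, swing its folded kickstand out past the dead centre so that it snaps fully down. Then grip the loom by the middle of its top tube, tip it up off the cabinet until it stands upright, with its bottom tube staying on the mat where it is (not lifted or dragged off), and go on holding it there so that it cannot tip over: finish while still holding it. Leave the other things on the bench where they are.

Things in the scene. Friction and masses are not known exactly. Their poses are not given: they have to be found in the camera images.
- loom: Empty bead loom, loose, 0.9 kg: open frame, two copper tubes 22 mm thick, 220 long, 250 apart axis to axis, joined by side rods. Starts leaning back 0.35 rad to its own +y on the cabinet's top front edge, bottom tube on the mat; let go upright, it tips over. Origin: middle of the bottom tube, on its axis, 12 mm above the mat. x along the tubes, z up the frame, -y the kickstand's side.
- loom_top (a point): Middle of the loom's top tube, on its axis, 250 mm up the loom's z from its origin: the place to grip. The tube is bare over its middle 150 mm; a thin warp coil (look only) runs 18 mm under it. About 15 mm higher when the loom is upright than at the start. The bottom tube has rubber end rings 24 mm across that stay on the mat and roll a little as the loom tips.
- kickstand (a joint): Angle q of the kickstand, rad: 0 folded up, 2.30 fully down at its stop. Spring-loaded over centre: it pulls back to 0 until about 0.8 to 1.15, past that it snaps down to 2.30 alone. About 1 N at the cross-bar starts it; a level pull over 1.4 N there tips the loom. Cross-bar in the loom's frame: y = -0.016 - 0.1225 sin(0.3+q), z = 0.103 + 0.1225 cos(0.3+q).
- leg_bar (a point): Middle of the kickstand's cross-bar, on its axis: rubber-sleeved, 12 mm thick, 144 mm long along the loom's x. Folded up it lies 52 mm out from the frame's plane (loom's -y) and 30 mm lower than the top tube, with over 30 mm of room between the two for a finger from above. Kickstand down and loom upright: its underside is about 4 mm above the mat.
- leg_hinge (a point): Middle of the kickstand's turning axis (along the loom's x), 103 mm up the loom's z from its origin and 16 mm out to its -y, between two hubs on the side rods. The kickstand is a U of 8 mm steel wire: two arms 158 mm apart from here to the cross-bar. It points up at first, then out to the loom's -y, then down.
- cabinet: Small-parts drawer cabinet, red with clear drawers, 300 mm long (x), 150 deep (y), 200 high, fixed on the cutting mat, which is 3 mm thick on the table (z = 0). Origin: centre of its underside. Its drawers and the leaning loom are on its -y side.
- bead_bin: open clear plastic bin, 150 x 100 x 55 mm, with glass beads lying in it; loose, origin at the centre of its underside; to be left alone
- tube_bin: open clear plastic bin, 150 x 100 x 55 mm, with brass beads lying in it; loose, origin at the centre of its underside; to be left alone
- wire_spool: upright spool of copper wire, 62 mm across, 46 mm tall, on top of the cabinet; loose, origin at the centre of its underside; to be left alone
- bench_block: flat square steel bench block, 64 x 64 x 20 mm; loose, origin at the centre of its underside; to be left alone
- pliers: small jeweller's pliers lying flat, about 125 mm long, 11 mm thick; loose, origin at the centre of its underside; to be left alone
- glue_bottle: small white glue bottle with a black cap, 32 mm across, 85 mm tall; loose, origin at the centre of its underside; to be left alone

How it is judged:
By the outcome, as a careful person would: the job done as asked, in the order asked, and still so for the second after the job is handed in, while the arm keeps its last pose, push and grip.
It also fails if it takes over 58 s, if anything falls off the work surface, if the arm or the gripper's body presses on something with over 40 N, if the wrist force passes 120 N, or if a joint passes its speed limit or range.

### The arm

A 6-joint arm with a two-finger parallel gripper is mounted at the origin on the work surface. World frame = base frame: x ahead of the robot, y to its left, z up, the work surface at z = 0. Lengths are in m, angles in rad, forces in N, time in s.
With the tool pointing down it reaches from about 0.3 to 0.95 m from the base axis. Payload 3.1 kg.
Tool frame: the origin (TCP) lies between the finger pads, 19 mm behind the fingertips; this is the grasp point; z points along the fingers, y is the line along which they close (so a half turn about z gives the same grasp; the last joint's range is limited). The gripper opens to 85 mm and grips with 20 to 120 N. Pads are 22 mm wide; open, the fingers measure 114 mm over their backs; the gripper's body (76 mm by 85 mm) begins 54 mm behind the grasp point. The pads swing forward as they close: fully open they stand 13 mm farther back than shut.
Start: joints at [1.155, 0.308, 1.634, -0, 1.2, -0.07], TCP at [0.212, 0.588, 0.25] pointing down, gripper open.
Joint ranges: [-3.06, 3.06], [-0.79, 1.96], [0.05, 2.63], [-1.19, 4.34], [0.05, 2.64], [-2.94, 2.94]. Speed limits (rad/s): [2.79, 2.79, 3.14, 3.14, 3.14, 3.14].

### API

Orientations are given as a rotation vector (axis times angle).
In Python, from rig import get_obs, vision, ctrl gives the robot as it stands.
- The arm moves only by the tool jog_arm, never from a script. Its argument "motion" is a list of rows, each a list of 3 entries, a list of its own where there are three numbers: the shift along the tool's x, y, z in mm, then the turn, a rotation vector about the tool's x, y, z in degrees, then the finger opening in mm, from 0 to 85.4. A call has 1 to 10 rows; each row is the pose to reach, as a shift and turn from the pose commanded when the call began, along the tool's axes at that moment; what a row does not reach only later rows make up. A row lasts 1/12 s, in which the tool goes at most 41.7 mm and 7.16 degrees, less where a joint would pass 70% of its speed; a pose out of reach is approached as far as the arm can. A call with a gripper value outside its range is refused whole. The fingers move at their own pace and stop on an object; "newtons" is the grip in N (left out, the last holds). Time passes only in rows, so rows that repeat a pose let the fingers close. It gives the time, the measured TCP pose, the force, the opening and the grip force at its end, in the units of the state.
- get_obs(): the state, without advancing time (a new reading comes with each control period).
- vision.read_camera(name): name is "scene" or "top" or "wrist"; returns the picture (400x640x3 uint8, blue, green, red); there is no depth.
- vision.camera_info(name): a dict with "fov_y" (degrees; the focal length in pixels is half the picture's height over the tangent of half this angle, whatever the lens; pixels are square), "cx", "cy" (the principal point, pixels), "origin" and "orientation" of the camera in the world; the wrist camera has in their place "tool_from_camera" (4x4, takes a point from camera to tool coordinates, whose origin is the TCP and whose axes are the flange's). Camera axes: x right, y up, looking along -z (the intrinsics and any distortion apply to the point x, -y, -z); pixel columns grow to the right and rows downward; lengths in m; the calibration is good to about 2 mm. A picture is of the moment at which its call begins: read the wrist's pose just before it. camera_info takes no time and is no camera call.
- ctrl.close_job(): hands the job in; it is judged then, once.
The state is a dict: "clock": time; "joint_positions": joint angles; "dq": joint speeds; "joint_torque": joint torques, N m; "tool_pos": TCP position; "orientation": TCP orientation; "wrist_force": force on the tool from outside, world axes, zero at the start; "torque": the same for the moment, N m; "grip_width": finger opening in m; "finger_force": force on a finger pad.
Only numpy, scipy, OpenCV 4.12 (cv2) and the standard library are available. Lean on these libraries where they do the work, as an engineer would, in place of code of your own. Each camera call takes 0.05 s, during which the arm holds its last target. There are 200 camera calls.

## Working session

There is one attempt and no reset: what is moved stays moved. The work goes in short steps, Python scripts to look and compute and a tool call to move; the robot and the scene stay as the last step left them, time stands still between calls to the robot, and variables do not carry over. Pictures are saved under pics/ and viewed, at most 10 in all, crops included, and the job is handed in when it is done.

Besides the shell and the picture viewer there is one more tool, called after ">>>" as name(argument=value, ...), one argument or row to a line, values as JSON. jog_arm: Moves the arm, as the interface text tells. Its arguments: {"type":"object","properties":{"motion":{"type":"array","items":{"type":"array"}},"newtons":{"type":"number"}},"required":["motion"]}

```bash
mkdir -p pics; ls; python3 - <<'E'
from rig import get_obs, vision, ctrl
import cv2
print(get_obs())
for n in("scene","top","wrist"):
    print(n,vision.camera_info(n)); cv2.imwrite(f"pics/{n}0.png",vision.read_camera(n))
E
```

```text
pics
{'clock': 0.0, 'joint_positions': array([ 1.15531542e+00,  3.08999389e-01,  1.63523329e+00,  1.63588570e-06,
        1.19964624e+00, -6.96705399e-02]), 'dq': array([ 0.00097899, -0.00126444,  0.00055969,  0.00092744,  0.00028735,
        0.00287922]), 'joint_torque': array([-2.73973610e-04, -4.15248728e+01, -2.76667017e+01, -1.95666604e-05,
        1.03004545e-02,  1.63867520e-05]), 'tool_pos': array([0.21153934, 0.58727681, 0.24872823]), 'orientation': array([-0.54040096, -3.09420419,  0.00348492]), 'wrist_force': array([-0.29652584, -0.22305283, -0.03864227]), 'torque': array([-0.08377239, -0.0098026 ,  0.03093309]), 'finger_force': 0.0, 'grip_width': 0.08523019936067044}
scene {'fov_y': 55.514517983666636, 'cx': 317.6204626065263, 'cy': 205.7535555636138, 'origin': array([1.24841095, 0.58479357, 1.17472346]), 'orientation': array([0.3860458 , 0.80635409, 2.08373413])}
top {'fov_y': 42.41773608875288, 'cx': 319.915380748176, 'cy': 192.15184280500287, 'origin': array([0.3734963 , 0.05465109, 1.60292966]), 'orientation': array([ 0.10929957, -0.09959678, -1.58327675])}
wrist {'fov_y': 63.58729432932034, 'cx': 325.82393341126595, 'cy': 201.12638701017087, 'tool_from_camera': array([[ 1.44884869e-03,  9.63593032e-01,  2.67369350e-01,
         6.79016920e-02],
       [ 9.99998325e-01, -1.69519616e-03,  6.90553899e-04,
        -1.74664324e-04],
       [ 1.11865642e-03,  2.67367902e-01, -9.63593874e-01,
        -1.22998097e-01],
       [ 0.00000000e+00,  0.00000000e+00,  0.00000000e+00,
         1.00000000e+00]])}
```

View pics/scene0.png

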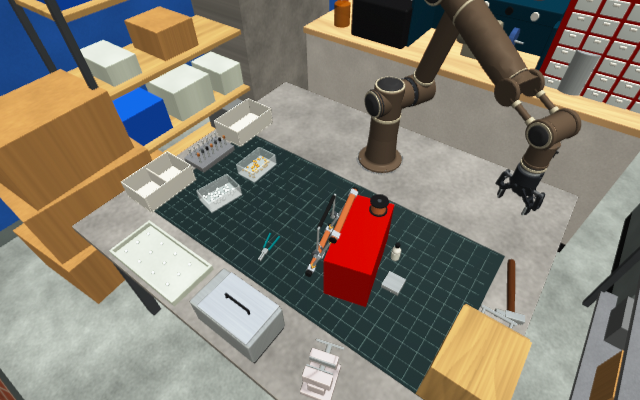

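View pics/top0.png

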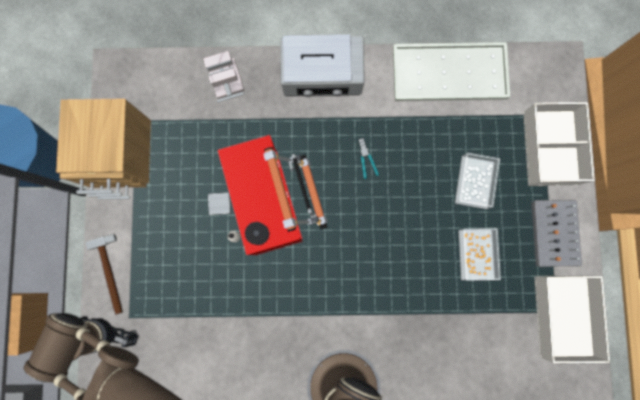

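The scene view shows the loom leaning on the red cabinet at about (335,240). In the top view the top tube runs (268,155) to (290,225), the black leg bar (295,158) to (312,213) and the bottom tube (303,157) to (323,225). The spool is at (257,233).

```bash
cat > h.py <<'E'
import numpy as np, cv2
from scipy.spatial.transform import Rotation as R
from rig import get_obs, vision, ctrl
def cam(n):
    i=vision.camera_info(n); f=200/np.tan(np.radians(i["fov_y"])/2)
    if n=="wrist":
        o=get_obs(); T=np.eye(4); T[:3,:3]=R.from_rotvec(o["orientation"]).as_matrix(); T[:3,3]=o["tool_pos"]
        T=T@np.array(i["tool_from_camera"])
    else:
        T=np.eye(4); T[:3,:3]=R.from_rotvec(i["orientation"]).as_matrix(); T[:3,3]=i["origin"]
    return f,i["cx"],i["cy"],T
def onz(c,uv,z):
    f,cx,cy,T=c; d=T[:3,:3]@np.array([(uv[0]-cx)/f,-(uv[1]-cy)/f,-1]); o=T[:3,3]
    return o+d*(z-o[2])/d[2]
def proj(c,p):
    f,cx,cy,T=c; q=T[:3,:3].T@(np.array(p)-T[:3,3]); return np.array([cx+f*q[0]/-q[2],cy-f*q[1]/-q[2]])
def inview(v):
    "world vector in tool axes, mm"
    return R.from_rotvec(get_obs()["orientation"]).inv().apply(v)*1000
E
python3 - <<'E'
from h import *
c=cam("top"); im=cv2.imread("pics/top0.png"); hsv=cv2.cvtColor(im,cv2.COLOR_BGR2HSV)
m=cv2.inRange(hsv,(5,70,90),(18,230,255)); m[:140]=0;m[240:]=0;m[:,:255]=0;m[:,335:]=0
n,l,s,ce=cv2.connectedComponentsWithStats(m)
k=[i for i in range(1,n) if s[i,4]>60]
for i in k:
    ys,xs=np.where(l==i); r=cv2.minAreaRect(np.c_[xs,ys].astype(np.float32)); print(s[i],ce[i],r)
    for z in(.2498,.015):
        b=cv2.boxPoints(r); print(z,onz(c,ce[i],z),[onz(c,p,z)[:2].round(4) for p in b])
big=cv2.resize(im[135:260,205:340],None,fx=5.5,fy=4.8,interpolation=cv2.INTER_CUBIC) 
big=cv2.resize(im[140:255,210:340],None,fx=5,fy=5,interpolation=cv2.INTER_CUBIC)
cv2.imwrite("pics/crop1.png",big)
E
```

```text
[268 153  24  67 550] [279.31272727 187.50545455] ((279.0242614746094, 186.46099853515625), (66.09136199951172, 11.2640962600708), 76.86598205566406)
0.2498 [0.56832929 0.16923177 0.2498    ] [array([0.6552, 0.2044]), array([0.6618, 0.175 ]), array([0.4884, 0.1361]), array([0.4821, 0.165 ])]
0.015 [0.60213742 0.18911422 0.015     ] [array([0.7041, 0.2304]), array([0.7118, 0.1959]), array([0.5083, 0.1502]), array([0.5009, 0.1842])]
[300 160  24  58 443] [312.04740406 190.07674944] ((311.4245300292969, 187.9278564453125), (59.48106002807617, 8.264137268066406), 73.44293212890625)
0.2498 [0.56009306 0.08245614 0.2498    ] [array([0.6401, 0.1163]), array([0.6462, 0.0951]), array([0.4927, 0.0522]), array([0.4868, 0.0731])]
0.015 [0.59247202 0.08728097 0.015     ] [array([0.6864, 0.1271]), array([0.6935, 0.1021]), array([0.5134, 0.0518]), array([0.5065, 0.0763])]
```

View pics/crop1.png

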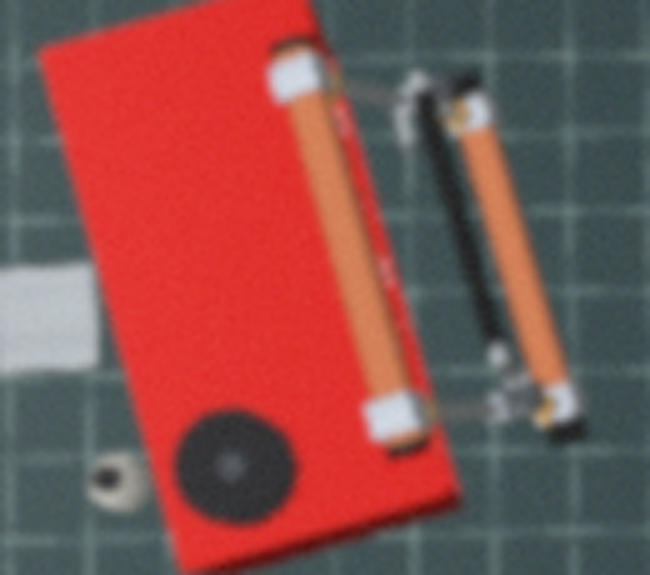

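The crop shows the clamps of the top tube at (297,77) and (395,418), the bottom tube ends at (465,80) and (567,428), and the black leg bar from (428,95) to (497,345).

```bash
python3 - <<'E'
from h import *
c=cam("top"); P=lambda u,v,z: onz(c,(210+(u-2)/5,140+(v-2)/5),z)
t0,t1=P(295,45,.2498),P(405,448,.2498); b0,b1=P(465,80,.015),P(567,428,.015); l0,l1=P(428,95,.2396),P(497,345,.2396)
for n,a,b in(("top",t0,t1),("bot",b0,b1),("bar",l0,l1)):
    print(n,(a+b)/2,np.linalg.norm(a-b),np.degrees(np.arctan2(*(a-b)[[1,0]])))
x=(t0-t1); x/=np.linalg.norm(x); y=np.array([-x[1],x[0],0]); print(x,y)
o=(b0+b1)/2; print("h top",y@((t0+t1)/2-o),"h bar",y@((l0+l1)/2-o),"x",x@((t0+t1)/2-o),x@((l0+l1)/2-o))
for nme,uv,z in(("spool",(232,465),.249),):print(nme,P(*uv,z))
# tool target: tool x along h (loom +-y), z down
o=get_obs();M=R.from_rotvec(o["orientation"]).as_matrix();print(M.round(3))
E
```

```text
top [0.56573051 0.16878963 0.2498    ] 0.22430430396315112 14.84876808815964
bot [0.59242604 0.08523085 0.015     ] 0.22770174371418744 15.453128596628337
bar [0.57984971 0.1091767  0.2396    ] 0.1404126272682282 14.67727943429404
[0.96660561 0.25626859 0.        ] [-0.25626859  0.96660561  0.        ]
h top 0.08760960590659041 h bar 0.026369108196090514 x -0.004390558626658499 -0.006019778408992013
spool [0.44981599 0.23102226 0.249     ]
[[-0.941  0.339 -0.001]
 [ 0.339  0.941 -0.002]
 [ 0.    -0.002 -1.   ]]
```

>>> jog_arm(
  motion=[
    [[-493, -303, -110], [0, 0, 55.3], 0],
    [[-493, -303, -110], [0, 0, 55.3], 0],
    [[-493, -303, -110], [0, 0, 55.3], 0],
    [[-493, -303, -110], [0, 0, 55.3], 0],
    [[-493, -303, -110], [0, 0, 55.3], 0],
    [[-493, -303, -110], [0, 0, 55.3], 0],
    [[-493, -303, -110], [0, 0, 55.3], 0],
    [[-493, -303, -110], [0, 0, 55.3], 0],
    [[-493, -303, -110], [0, 0, 55.3], 0],
    [[-493, -303, -110], [0, 0, 55.3], 0],
  ],
)

```text
clock: 0.98
tool_pos: [0.468, 0.2663, 0.328]
orientation: [-1.915, -2.49, 0.0]
wrist_force: [0.3, -0.1, -0.1]
grip_width: -0.0003
finger_force: 0.0
```

```bash
cat > d.py <<'E'
from h import *
import sys
o=get_obs(); M=R.from_rotvec(o["orientation"])
p=np.array(eval(sys.argv[1])); yaw=float(sys.argv[2]); tilt=float(sys.argv[3]) if len(sys.argv)>3 else 0
# yaw of tool y (deg); tilt rad: tool top leans to loom +y
T=R.from_rotvec(tilt*np.array([-.966,-.259,0]))*R.from_euler("z",yaw,degrees=True)*R.from_matrix([[-1,0,0],[0,1,0],[0,0,-1]])*R.from_euler("z",90,degrees=True)
y=T.as_matrix()[:,1]
a=np.radians(yaw); Y=np.array([np.cos(a),np.sin(a),0]); Z=np.array([0,0,-1.]); X=np.cross(Y,Z)
T=R.from_rotvec(tilt*np.array([-.966,-.259,0]))*R.from_matrix(np.c_[X,Y,Z])
print("now",o["clock"],o["tool_pos"].round(4),M.as_matrix().round(3).tolist(),o["wrist_force"].round(2),o["grip_width"],o["joint_positions"].round(2))
print("shift",M.inv().apply(p-o["tool_pos"])*1000,"turn",np.degrees((M.inv()*T).as_rotvec()))
E
sed -i '/^T=R.*90,deg/d;/^y=T/d' d.py
python3 d.py "[.573,.135,.36]" 14.9
```

```text
now 0.9833 [0.468  0.2663 0.328 ] [[-0.257, 0.966, -0.0], [0.966, 0.257, -0.0], [0.0, -0.0, -1.0]] [ 0.29 -0.05 -0.05] -0.00025805620079426294 [0.44 0.08 1.75 0.   1.32 0.18]
shift [-153.87034977   67.79742305  -32.0257746 ] turn [-0.01160523 -0.00297641 -0.0186937 ]
```

>>> jog_arm(
  motion=[
    [[-154, 68, -30], [0, 0, 0], 0],
    [[-154, 68, -30], [0, 0, 0], 0],
    [[-154, 68, -30], [0, 0, 0], 0],
    [[-154, 68, -30], [0, 0, 0], 0],
    [[-154, 68, -30], [0, 0, 0], 0],
    [[-154, 68, -30], [0, 0, 0], 0],
    [[-154, 68, -30], [0, 0, 0], 0],
  ],
)

```text
clock: 1.57
tool_pos: [0.5721, 0.1367, 0.3571]
orientation: [-1.915, -2.488, 0.001]
wrist_force: [-0.9, 0.1, -0.7]
grip_width: 0.0001
finger_force: 0.0
```

```bash
python3 - <<'E'
from h import *
c=cam("wrist"); im=vision.read_camera("wrist")
for p in([.5657,.1688,.2498],[.5798,.1092,.2396],[.573,.135,.24]):
    q=proj(c,p); print(q); cv2.circle(im,tuple(int(v) for v in q),4,(0,255,0),1)
cv2.imwrite("pics/w1.png",im)
E
python3 d.py "[.573,.135,.234]" 14.9
```

```text
[329.36698542 162.15847377]
[326.90660632 236.61889311]
[327.02052719 204.64311596]
now 1.6167 [0.5716 0.1375 0.3569] [[-0.257, 0.966, -0.002], [0.966, 0.257, 0.001], [0.001, -0.002, -1.0]] [ 0.24 -0.14 -0.44] -0.00043872648012532867 [ 0.16  0.16  1.6   0.    1.38 -0.1 ]
shift [ -2.87981036   0.93805202 122.91946899] turn [-0.11168675 -0.05950888  0.00870523]
```

View pics/w1.png

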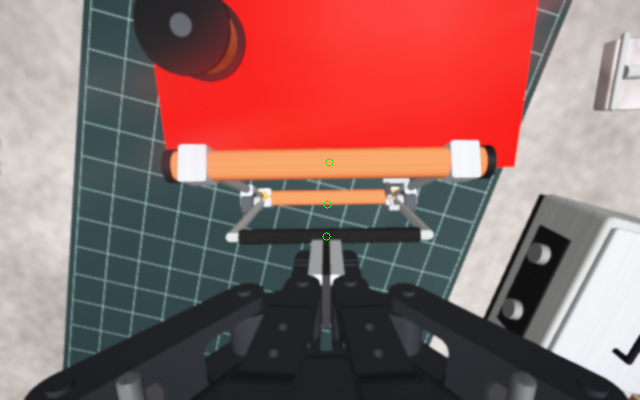

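The projected points sit on the top tube (328,163) and the leg bar (327,237), and the slot lies between them, so the finger can go down there.

>>> jog_arm(
  motion=[
    [[-3, 1, 30], [0, 0, 0], 0],
    [[-3, 1, 60], [0, 0, 0], 0],
    [[-3, 1, 85], [0, 0, 0], 0],
    [[-3, 1, 105], [0, 0, 0], 0],
    [[-3, 1, 117], [0, 0, 0], 0],
    [[-3, 1, 123], [0, 0, 0], 0],
    [[-3, 1, 123], [0, 0, 0], 0],
    [[-3, 1, 123], [0, 0, 0], 0],
  ],
)

```text
clock: 2.28
tool_pos: [0.5746, 0.1349, 0.2356]
orientation: [1.913, 2.491, 0.001]
wrist_force: [0.1, -0.1, 0.9]
grip_width: -0.0
finger_force: 0.0
```

```bash
python3 d.py "[.573,.135,.234]" 14.9; python3 - <<'E'
from h import *
# plan: finger centre h = bar + 18 (contact), tool tilt g; tip placed 22 mm below bar along the finger
bar0=np.array([.5798,.1092]); y=np.array([-.2571,.9664]); o=get_obs(); 
hf=.0264+y@(o["tool_pos"][:2]-bar0); z0=o["tool_pos"][2]; print("finger h",hf)
for q in np.arange(0,1.55,.1):
    a=q-.05; hb,zb=.0203-.1225*np.sin(a),.1172+.1225*np.cos(a)
    g=0.45*q # tool top leans to -y
    ax=np.array([-np.sin(g),np.cos(g)]) # up the tool, (h,z)
    n=np.array([np.cos(g),np.sin(g)]) # inner normal
    t=np.array([hb,zb])+17*n/1000+.003*ax*-1
    print(round(q,2),"x",((t[0]-hf)*1000).round(1),"z",((z0-t[1])*1000).round(1),"turn",np.degrees(g).round(1))
E
```

```text
now 2.2833 [0.5746 0.1349 0.2356] [[-0.258, 0.966, 0.001], [0.966, 0.258, 0.0], [-0.0, 0.001, -1.0]] [ 0.09 -0.06  0.92] -2.8571253163342552e-05 [ 0.16  0.26  1.73  0.    1.15 -0.1 ]
shift [ 0.49093525 -1.53052193  1.61949299] turn [0.06839432 0.00211265 0.04623909]
finger h 0.05259180971781065
0.0 x -9.2 z -0.9 turn 0.0
0.1 x -21.3 z -1.7 turn 2.6
0.2 x -33.4 z -1.2 turn 5.2
0.3 x -45.3 z 0.4 turn 7.7
0.4 x -57.0 z 3.3 turn 10.3
0.5 x -68.3 z 7.2 turn 12.9
0.6 x -79.1 z 12.3 turn 15.5
0.7 x -89.3 z 18.5 turn 18.0
0.8 x -98.8 z 25.6 turn 20.6
0.9 x -107.5 z 33.6 turn 23.2
1.0 x -115.3 z 42.5 turn 25.8
1.1 x -122.2 z 52.0 turn 28.4
1.2 x -128.0 z 62.2 turn 30.9
1.3 x -132.7 z 72.9 turn 33.5
1.4 x -136.3 z 84.0 turn 36.1
1.5 x -138.8 z 95.4 turn 38.7
```

>>> jog_arm(
  motion=[
    [[-4, 0, 0], [0, 0, 0], 0],
    [[-7, 0, -1], [0, 0, 0], 0],
    [[-9, 0, -1], [0, 0, 0], 0],
    [[-12, 0, -1], [0, 0.6, 0], 0],
    [[-15, 0, -1], [0, 1.2, 0], 0],
    [[-18, 0, -1.5], [0, 1.9, 0], 0],
    [[-21, 0, -1.5], [0, 2.6, 0], 0],
    [[-25, 0, -1.5], [0, 3.4, 0], 0],
    [[-29, 0, -1.5], [0, 4.3, 0], 0],
    [[-33, 0, -1], [0, 5.2, 0], 0],
  ],
)

```text
clock: 3.12
tool_pos: [0.583, 0.1017, 0.2358]
orientation: [-1.87, -2.431, -0.086]
wrist_force: [-0.3, 0.4, 1.0]
grip_width: 0.0
finger_force: 0.4
```

```bash
python3 d.py "[.573,.135,.234]" 14.9; python3 - <<'E'
from h import *
im=vision.read_camera("top"); cv2.imwrite("pics/t2.png",cv2.resize(im[130:260,200:370],None,fx=4.5,fy=4.5,interpolation=cv2.INTER_CUBIC))
E
```

```text
now 3.1167 [0.583  0.1017 0.2358] [[-0.256, 0.966, -0.024], [0.962, 0.257, 0.089], [0.092, 0.0, -0.996]] [-0.31  0.42  1.04] 1.4084572877123541e-05 [ 0.05  0.27  1.72  0.1   1.18 -0.24]
shift [34.42774792 -1.08570307  4.99229033] turn [ 5.08563913e-03 -5.28295058e+00 -2.26469770e-02]
```

View pics/t2.png

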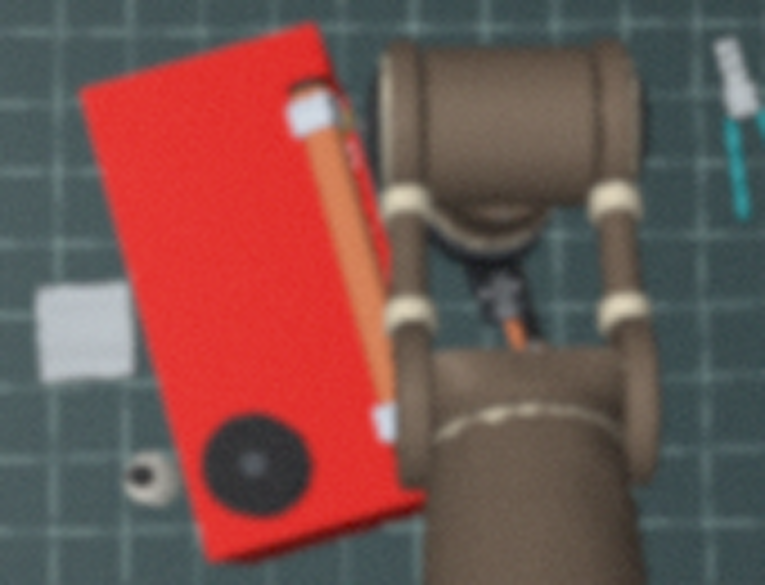

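The top tube's clamp is still at picture pixel (269,155), as before, so the loom has not tipped. Next I plan the rest of the arc in the current tool axes.

```bash
cat > arc.py <<'E'
from h import *
o=get_obs(); g0=np.radians(5.2); h0,z0=.0192,.2366
c,s=np.cos(g0),np.sin(g0)
for q in np.arange(.25,1.61,.05):
    a=q-.05; b=np.array([.0203-.1225*np.sin(a),.1172+.1225*np.cos(a)]); g=.45*q
    ax=np.array([-np.sin(g),np.cos(g)]); n=np.array([np.cos(g),np.sin(g)])
    t=b+.017*n-.003*ax-[h0,z0]
    print(round(q,2),((t@[c,s])*1000).round(1),((t@[s,-c])*1000).round(1),np.degrees(g-g0).round(1))
E
python3 arc.py
```

```text
0.25 -6.0 -0.1 1.2
0.3 -12.0 0.3 2.5
0.35 -18.0 1.0 3.8
0.4 -23.9 2.1 5.1
0.45 -29.8 3.4 6.4
0.5 -35.5 5.0 7.7
0.55 -41.2 6.9 9.0
0.6 -46.8 9.1 10.3
0.65 -52.2 11.6 11.6
0.7 -57.5 14.3 12.8
0.75 -62.6 17.3 14.1
0.8 -67.6 20.5 15.4
0.85 -72.4 24.0 16.7
0.9 -77.0 27.8 18.0
0.95 -81.4 31.7 19.3
1.0 -85.5 35.8 20.6
1.05 -89.5 40.2 21.9
1.1 -93.2 44.7 23.2
1.15 -96.7 49.5 24.5
1.2 -99.9 54.4 25.7
1.25 -102.9 59.4 27.0
1.3 -105.6 64.6 28.3
1.35 -108.0 69.9 29.6
1.4 -110.2 75.3 30.9
1.45 -112.1 80.8 32.2
1.5 -113.7 86.4 33.5
1.55 -115.0 92.1 34.8
1.6 -116.0 97.8 36.1
```

>>> jog_arm(
  motion=[
    [[-6, 0, 0], [0, 1.2, 0], 0],
    [[-12, 0, 0], [0, 2.5, 0], 0],
    [[-18, 0, 1], [0, 3.8, 0], 0],
    [[-24, 0, 2], [0, 5.1, 0], 0],
    [[-30, 0, 3.5], [0, 6.4, 0], 0],
    [[-35.5, 0, 5], [0, 7.7, 0], 0],
    [[-41, 0, 7], [0, 9, 0], 0],
    [[-47, 0, 9], [0, 10.3, 0], 0],
    [[-52, 0, 11.5], [0, 11.6, 0], 0],
    [[-57.5, 0, 14.5], [0, 12.8, 0], 0],
  ],
)

```text
clock: 4.0
tool_pos: [0.5971, 0.0475, 0.2158]
orientation: [-1.754, -2.281, -0.279]
wrist_force: [-0.3, -0.3, 0.1]
grip_width: 0.0003
finger_force: 0.1
```

```bash
sed -i 's/radians(5.2)/radians(18)/; s/h0,z0=.*/h0,z0=-.0367,.2171/; s/arange(.25/arange(.75/' arc.py; python3 arc.py; python3 d.py "[.573,.135,.234]" 14.9; python3 - <<'E'
from h import *
im=vision.read_camera("scene"); cv2.imwrite("pics/s2.png",cv2.resize(im[150:300,250:430],None,fx=4,fy=4,interpolation=cv2.INTER_CUBIC))
E
```

```text
0.75 -5.7 1.7 1.3
0.8 -11.3 3.8 2.6
0.85 -16.7 6.1 3.9
0.9 -22.0 8.7 5.2
0.95 -27.2 11.6 6.5
1.0 -32.2 14.7 7.8
1.05 -37.0 18.1 9.1
1.1 -41.6 21.7 10.4
1.15 -46.1 25.5 11.7
1.2 -50.3 29.6 12.9
1.25 -54.3 33.9 14.2
1.3 -58.1 38.3 15.5
1.35 -61.7 42.9 16.8
1.4 -65.0 47.7 18.1
1.45 -68.0 52.7 19.4
1.5 -70.8 57.8 20.7
1.55 -73.3 63.0 22.0
1.6 -75.5 68.4 23.3
now 4.0 [0.5971 0.0475 0.2158] [[-0.244, 0.966, -0.08], [0.919, 0.257, 0.3], [0.31, -0.0, -0.951]] [-0.34 -0.28  0.11] 0.00027319236628243755 [-0.14  0.35  1.68  0.31  1.25 -0.52]
shift [91.88834609 -0.88558572 10.89047115] turn [-1.48592797e-02 -1.80893226e+01 -2.36033403e-02]
```

View pics/s2.png

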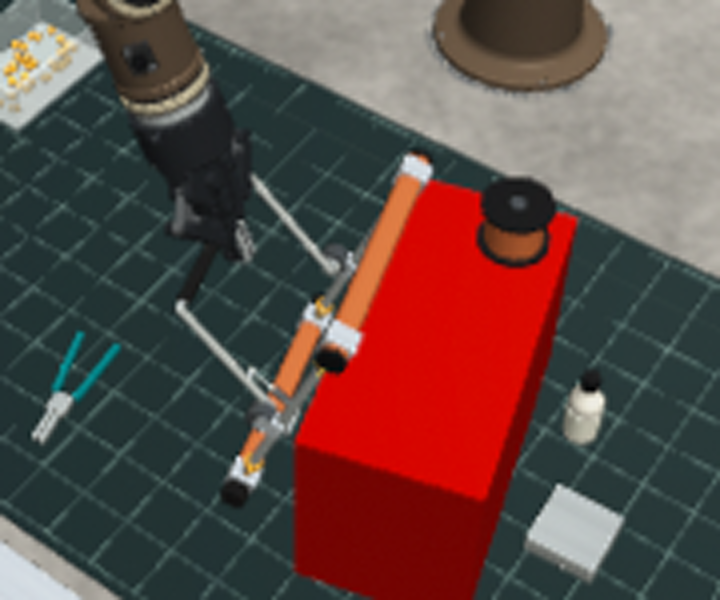

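The loom still leans on the cabinet. The leg is swung out, with its bar at about (200,280) against the fingers, so I carry on over the dead centre.

>>> jog_arm(
  motion=[
    [[-6, 0, 2], [0, 1.3, 0], 0],
    [[-11, 0, 4], [0, 2.6, 0], 0],
    [[-17, 0, 6], [0, 3.9, 0], 0],
    [[-22, 0, 8.5], [0, 5.2, 0], 0],
    [[-27, 0, 11.5], [0, 6.5, 0], 0],
    [[-32, 0, 14.5], [0, 7.8, 0], 0],
    [[-37, 0, 18], [0, 9.1, 0], 0],
    [[-41.5, 0, 21.5], [0, 10.4, 0], 0],
    [[-46, 0, 25.5], [0, 11.7, 0], 0],
    [[-50, 0, 29.5], [0, 12.9, 0], 0],
  ],
)

```text
clock: 4.88
tool_pos: [0.6071, 0.0106, 0.1719]
orientation: [-1.632, -2.121, -0.453]
wrist_force: [-0.4, 0.2, 0.1]
grip_width: 0.0
finger_force: 0.0
```

```bash
python3 - <<'E'
from h import *
print(get_obs()["tool_pos"],get_obs()["wrist_force"])
im=vision.read_camera("scene"); cv2.imwrite("pics/s3.png",cv2.resize(im[150:300,250:430],None,fx=4,fy=4,interpolation=cv2.INTER_CUBIC))
E
```

```text
[0.6071083  0.01061072 0.17193266] [-0.39219942  0.2028312   0.05303416]
```

View pics/s3.png

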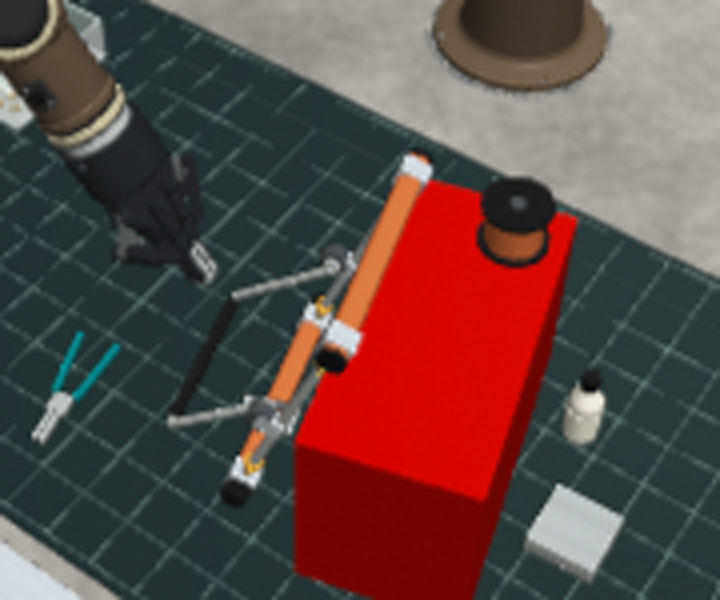

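The leg has snapped down: its bar runs from (235,295) to (173,418), near the mat. The loom has not moved. Now I retreat upward.

```bash
python3 - <<'E'
from h import *
c=cam("scene"); o=np.array([.591,.0853,0]); x=np.array([.9664,.2571,0]); y=np.array([-.2571,.9664,0])
for q in(2.3,2.0):
  for s in(-.072,.072):
    a=q-.05; p=o+x*s+y*(.0203-.1225*np.sin(a))+[0,0,.1172+.1225*np.cos(a)]
    print(q,(proj(c,p)-[250,150])*4)
E
python3 d.py "[.6,.02,.40]" 75.0; echo; python3 d.py "[.558,.199,.334]" 104.9 .35
```

```text
2.3 [232.50413898 298.03137759]
2.3 [171.391231  414.1462277]
2.0 [213.34083951 271.62111918]
2.0 [150.12012776 387.61766424]
now 4.9333 [0.6066 0.0097 0.1702] [[-0.218, 0.967, -0.134], [0.829, 0.256, 0.498], [0.516, -0.002, -0.857]] [ 0.35  0.38 -0.71] -0.00014940036063292963 [-0.28  0.5   1.63  0.47  1.34 -0.72]
shift [ 128.45423456   -4.2337073  -190.86604314] turn [ 16.17582881 -28.18275422 -58.67960945]

now 4.9333 [0.6066 0.0097 0.1702] [[-0.218, 0.967, -0.134], [0.829, 0.256, 0.498], [0.516, -0.002, -0.857]] [ 0.35  0.38 -0.71] -0.00014940036063292963 [-0.28  0.5   1.63  0.47  1.34 -0.72]
shift [251.87541139   1.10025575 -39.53937018] turn [ 39.77416128 -40.0312853  -83.54312431]
```

The projected bar at q = 2.3 matches the picture within 4 crop pixels, so the kickstand is fully down.

>>> jog_arm(
  motion=[
    [[128, -4, -191], [16, -28, -59], 60],
    [[128, -4, -191], [16, -28, -59], 60],
    [[128, -4, -191], [16, -28, -59], 60],
    [[128, -4, -191], [16, -28, -59], 60],
    [[128, -4, -191], [16, -28, -59], 60],
    [[128, -4, -191], [16, -28, -59], 60],
    [[128, -4, -191], [16, -28, -59], 60],
    [[128, -4, -191], [16, -28, -59], 60],
    [[128, -4, -191], [16, -28, -59], 60],
    [[128, -4, -191], [16, -28, -59], 60],
  ],
)

```text
clock: 5.77
tool_pos: [0.5997, 0.0226, 0.4031]
orientation: [0.391, 3.111, 0.004]
wrist_force: [-0.8, 1.2, 0.3]
grip_width: 0.06
finger_force: 0.0
```

```bash
python3 d.py "[.558,.199,.334]" 104.9 .35
```

```text
now 5.7667 [0.5997 0.0226 0.4031] [[-0.969, 0.247, 0.006], [0.247, 0.969, 0.002], [-0.005, 0.004, -1.0]] [-0.83  1.23  0.3 ] 0.06001202328364461 [-0.04  0.16  1.51  0.    1.47 -1.36]
shift [ 84.32156453 160.36451495  69.19044785] turn [ 19.72679244  -4.80061639 -28.96963332]
```

>>> jog_arm(
  motion=[
    [[84, 160, 69], [19.7, -4.8, -29], 60],
    [[84, 160, 69], [19.7, -4.8, -29], 60],
    [[84, 160, 69], [19.7, -4.8, -29], 60],
    [[84, 160, 69], [19.7, -4.8, -29], 60],
    [[84, 160, 69], [19.7, -4.8, -29], 60],
    [[84, 160, 69], [19.7, -4.8, -29], 60],
    [[84, 160, 69], [19.7, -4.8, -29], 60],
    [[84, 160, 69], [19.7, -4.8, -29], 60],
  ],
)

```text
clock: 6.43
tool_pos: [0.5597, 0.1978, 0.3337]
orientation: [-0.388, 3.028, -0.533]
wrist_force: [-0.8, -0.3, 0.0]
grip_width: 0.0598
finger_force: 0.0
```

```bash
python3 d.py "[.566,.169,.2498]" 104.9 .35; python3 - <<'E'
from h import *
c=cam("wrist"); im=vision.read_camera("wrist")
q=proj(c,[.566,.169,.2498]); print(q); cv2.circle(im,tuple(int(v) for v in q),4,(0,255,0),1)
cv2.imwrite("pics/w2.png",im)
E
```

```text
now 6.4333 [0.5597 0.1978 0.3337] [[-0.968, -0.237, 0.085], [-0.252, 0.909, -0.331], [0.001, -0.341, -0.94]] [-0.77 -0.3   0.01] 0.05981233954641168 [ 0.44  0.23  1.6  -0.35  1.39 -1.31]
shift [ 1.00979167  0.95732308 88.90152646] turn [ 0.09623972 -0.21475843 -0.2503873 ]
[326.92262292 212.56238845]
```

View pics/w2.png

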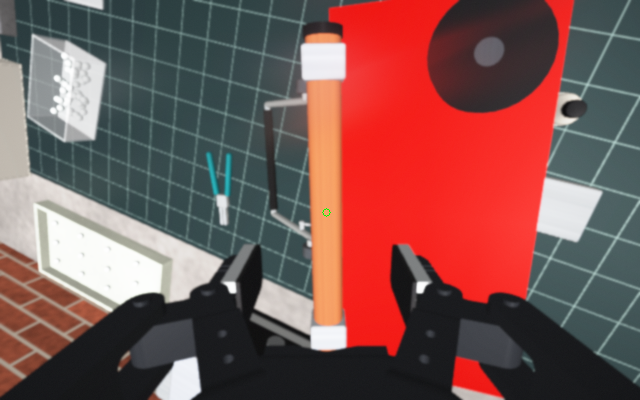

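The tube's axis is at column 327 at the target point (327,212), centred between the fingers, with the kickstand down at (270,160). Descending along the lean.

>>> jog_arm(
  motion=[
    [[1, 1, 30], [0, 0, 0], 60],
    [[1, 1, 55], [0, 0, 0], 60],
    [[1, 1, 73], [0, 0, 0], 60],
    [[1, 1, 84], [0, 0, 0], 60],
    [[1, 1, 89], [0, 0, 0], 60],
    [[1, 1, 89], [0, 0, 0], 60],
    [[1, 1, 89], [0, 0, 0], 60],
  ],
)

```text
clock: 7.07
tool_pos: [0.567, 0.1684, 0.2508]
orientation: [-0.385, 3.027, -0.532]
wrist_force: [0.4, 0.7, -0.4]
grip_width: 0.06
finger_force: 0.0
```

>>> jog_arm(
  motion=[
    [[0, 0, 0], [0, 0, 0], 30],
    [[0, 0, 0], [0, 0, 0], 30],
    [[0, 0, 0], [0, 0, 0], 25],
    [[0, 0, 0], [0, 0, 0], 20],
    [[0, 0, 0], [0, 0, 0], 15],
    [[0, 0, 0], [0, 0, 0], 15],
    [[0, 0, 0], [0, 0, 0], 15],
    [[0, 0, 0], [0, 0, 0], 15],
  ],
  newtons=40,
)

```text
clock: 7.73
tool_pos: [0.5668, 0.1689, 0.2511]
orientation: [-0.388, 3.025, -0.534]
wrist_force: [-0.8, -1.6, 5.8]
grip_width: 0.021
finger_force: 39.2
```

```bash
python3 d.py "[.566,.169,.2498]" 104.9 .35
```

```text
now 7.7333 [0.5668 0.1689 0.2511] [[-0.968, -0.237, 0.087], [-0.252, 0.909, -0.331], [-0.001, -0.342, -0.94]] [-0.79 -1.63  5.76] 0.02097195938330428 [ 0.39  0.28  1.7  -0.37  1.23 -1.3 ]
shift [0.72481041 0.6861577  1.12068612] turn [ 0.04568559 -0.08848555 -0.26833365]
```

```bash
python3 - <<'E'
import numpy as np
for k in range(0,21):
    L=.35*(1-k/20); dh=.25*(np.sin(L)-np.sin(.35))-.012*(.35-L); dz=.25*(np.cos(L)-np.cos(.35))
    c,s=np.cos(.35),np.sin(.35); print(k,(1000*(c*dh-s*dz)).round(1),(1000*(-s*dh-c*dz)).round(1),-np.degrees(.35-L).round(1))
E
```

```text
0 0.0 -0.0 -0.0
1 -4.6 0.1 -1.0
2 -9.1 0.3 -2.0
3 -13.7 0.6 -3.0
4 -18.3 0.9 -4.0
5 -22.8 1.3 -5.0
6 -27.4 1.8 -6.0
7 -31.9 2.4 -7.0
8 -36.5 3.0 -8.0
9 -41.0 3.7 -9.0
10 -45.5 4.5 -10.0
11 -50.0 5.4 -11.0
12 -54.5 6.4 -12.0
13 -59.0 7.4 -13.0
14 -63.4 8.5 -14.0
15 -67.8 9.6 -15.0
16 -72.2 10.9 -16.0
17 -76.6 12.2 -17.0
18 -81.0 13.6 -18.0
19 -85.3 15.1 -19.1
20 -89.7 16.6 -20.1
```

>>> jog_arm(
  motion=[
    [[0, -2.5, 0], [-0.5, 0, 0], 15],
    [[0, -6, 0.2], [-1.3, 0, 0], 15],
    [[0, -10, 0.4], [-2.2, 0, 0], 15],
    [[0, -13.7, 0.6], [-3, 0, 0], 15],
    [[0, -18.3, 1], [-4, 0, 0], 15],
    [[0, -22.8, 1.3], [-5, 0, 0], 15],
    [[0, -27.4, 1.8], [-6, 0, 0], 15],
    [[0, -31.9, 2.4], [-7, 0, 0], 15],
    [[0, -34.5, 2.7], [-7.5, 0, 0], 15],
    [[0, -36.5, 3], [-8, 0, 0], 15],
  ],
)

```text
clock: 8.57
tool_pos: [0.5762, 0.135, 0.2608]
orientation: [-0.393, 3.071, -0.319]
wrist_force: [0.3, 1.6, 5.7]
grip_width: 0.0209
finger_force: 39.4
```

```bash
python3 d.py "[.5898,.082,.267]" 104.9 0; python3 - <<'E'
import numpy as np
L0=.35*.6;g=L0
for k in range(8,21):
    L=.35*(1-k/20); dh=.25*(np.sin(L)-np.sin(L0))-.012*(L0-L); dz=.25*(np.cos(L)-np.cos(L0))
    c,s=np.cos(g),np.sin(g); print(k,(1000*(c*dh-s*dz)).round(1),(1000*(-s*dh-c*dz)).round(1),-np.degrees(L0-L).round(1))
E
```

```text
now 8.5667 [0.5762 0.135  0.2608] [[-0.968, -0.246, 0.054], [-0.252, 0.947, -0.199], [-0.003, -0.206, -0.979]] [0.35 1.6  5.69] 0.020919726970745543 [ 0.26  0.24  1.71 -0.22  1.2  -1.48]
shift [  0.14719999 -54.83683361   5.22473888] turn [-11.88852056   0.11378788  -0.3081862 ]
8 0.0 -0.0 -0.0
9 -4.6 0.1 -1.0
10 -9.2 0.2 -2.0
11 -13.7 0.5 -3.0
12 -18.3 0.8 -4.0
13 -22.9 1.2 -5.0
14 -27.4 1.6 -6.0
15 -32.0 2.2 -7.0
16 -36.5 2.8 -8.0
17 -41.1 3.5 -9.0
18 -45.6 4.3 -10.0
19 -50.1 5.1 -11.0
20 -54.6 6.0 -12.0
```

>>> jog_arm(
  motion=[
    [[0, -3, 0], [-0.7, 0, 0], 15],
    [[0, -7, 0.2], [-1.5, 0, 0], 15],
    [[0, -12, 0.4], [-2.6, 0, 0], 15],
    [[0, -18.3, 0.8], [-4, 0, 0], 15],
    [[0, -24, 1.3], [-5.3, 0, 0], 15],
    [[0, -30, 2], [-6.6, 0, 0], 15],
    [[0, -36.5, 2.8], [-8, 0, 0], 15],
    [[0, -42, 3.7], [-9.2, 0, 0], 15],
    [[0, -47, 4.5], [-10.3, 0, 0], 15],
    [[0, -50.1, 5.1], [-11, 0, 0], 15],
  ],
)

```text
clock: 9.4
tool_pos: [0.5899, 0.0859, 0.2666]
orientation: [-0.397, 3.109, -0.025]
wrist_force: [2.6, 0.4, 5.4]
grip_width: 0.0205
finger_force: 39.4
```

>>> jog_arm(
  motion=[
    [[0, -2.5, 0.4], [-0.5, 0, 0], 15],
    [[0, -4.6, 0.8], [-1, 0, 0], 15],
    [[0, -4.6, 0.8], [-1, 0, 0], 15],
    [[0, -4.6, 0.8], [-1, 0, 0], 15],
  ],
)

```text
clock: 9.73
tool_pos: [0.5911, 0.0816, 0.2665]
orientation: [-0.398, 3.111, 0.001]
wrist_force: [1.1, -0.3, 8.1]
grip_width: 0.0205
finger_force: 39.6
```

```bash
python3 d.py "[.5898,.082,.266]" 104.9 0; python3 - <<'E'
from h import *
im=vision.read_camera("scene"); crop=cv2.resize(im[150:300,250:430],None,fx=4,fy=4,interpolation=cv2.INTER_CUBIC)
c=cam("scene"); o=np.array([.591,.0853,0.015])
x=np.array([.9664,.2571,0]); y=np.array([-.2571,.9664,0])
for s in(-.11,.11):
    for p in (o+x*s-y*.0042, o+x*s-y*.0042+[0,0,.25]):
        q=(proj(c,p)-[250,150])*4; print(q); cv2.circle(crop,tuple(int(v) for v in q),5,(0,255,0),1)
cv2.imwrite("pics/s4.png",crop)
E
```

```text
now 9.7333 [0.5911 0.0816 0.2665] [[-0.968, -0.252, 0.005], [-0.252, 0.968, 0.001], [-0.005, -0.0, -1.0]] [ 1.09 -0.31  8.07] 0.020516798283493464 [ 0.06  0.24  1.69  0.    1.21 -1.76]
shift [1.13083087 0.68053584 0.52004333] turn [-0.00115724  0.30551951 -0.33320505]
[315.31071313 306.0823906 ]
[317.08357628 122.59691791]
[228.69582489 487.28327182]
[216.79389352 311.42872632]
```

View pics/s4.png

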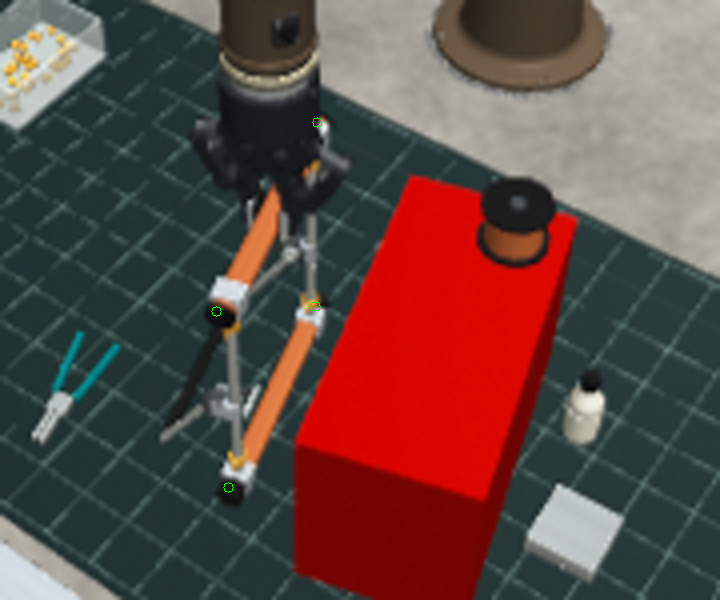

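The loom stands upright in the gripper: tube ends at (222,316) and (231,492), with the same small offset from the predicted upright points at both ends. Its bottom is on the mat, with about 8 N pressing down, and the kickstand is down. Handing in.

```bash
python3 -c "
from rig import ctrl; print(ctrl.close_job())"
```

```text
the job is handed in; nothing more can be done
None
```

The job is handed in: the kickstand is snapped fully down, and the gripper still holds the loom upright by the middle of its top tube, with its bottom tube on the mat and nothing else seen to have moved.

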